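# Take the dividing table back and click it on to its zero station

## Robot

A 6-joint arm with a two-finger parallel gripper is mounted at the origin on the work surface. World frame = base frame: x ahead of the robot, y to its left, z up, the work surface at z = 0. Lengths are in m, angles in degrees, forces in N, time in s.
With the tool pointing down it reaches from about 0.35 to 0.875 m from the base axis. Payload 4.2 kg.
Tool frame: the origin (TCP) lies between the finger pads; the fingertips stand 8 mm ahead of it and the grasp point (between the pads) lies 11 mm behind it; z points along the fingers, y is the line along which they close (so a half turn about z gives the same grasp; the last joint's range is limited). The gripper opens to 87 mm and grips with 3 to 60 N. Pads are 19 mm wide; open, the fingers measure 117 mm over their backs; the gripper's body (75 mm by 190 mm) begins 51 mm behind the grasp point.
Start: joints at [90.619, 22.042, 0.453, 0, -68.411, -14.817], TCP at [0.153, 0.606, 0.231] pointing down, gripper open.
Joint ranges: [-179.83, 179.83], [-69.29, 118.12], [-61.27, 80.66], [-181.25, 117.63], [-171.15, -9.14], [-177.46, 177.46]. Speed limits (degrees/s): [159.86, 159.86, 180, 180, 180, 180].

## Interface

Orientations are given as a 3x3 rotation matrix whose columns are the frame's x, y, z axes.
In Python, from station import sense, capture, camera_model, finish_job, find_in gives the robot as it stands. The module is installed in compiled form; this text tells all that it offers.
- The arm moves only by the tool arm_command, never from a script. Its argument "motion" is a list of rows, each a list of 7 numbers: the finger opening in mm, from 0 to 87, then the shift along the tool's x, y, z in mm, then the turn, a rotation vector about the tool's x, y, z in rad. In form: [[jaw, dx, dy, dz, rx, ry, rz], ...]. A call has 1 to 8 rows; each row shifts and turns the commanded pose from where the row before left it, along the tool's axes as they then stand; what a row does not reach is not made up. A row lasts 1/10 s, in which the tool goes at most 50 mm and 8.59 degrees, less where a joint would pass 70% of its speed; a pose out of reach is approached as far as the arm can. A call with a gripper value outside its range is refused whole. The fingers move at their own pace and stop on an object; the grip force is fixed at half the most. Time passes only in rows, so rows that do not move let the fingers close. It gives the time, the measured TCP pose, the force, the opening and the grip force at its end, in the units of the state.
- sense(): the state, without advancing time (a new reading comes with each control period).
- capture(name): name is "scene" or "top" or "wrist"; returns the picture (420x560x3 uint8, red, green, blue); there is no depth.
- camera_model(name): a dict with "fx", "fy", "cx", "cy" (pixels), "R" (3x3) and "t" (3): a world point X has camera coordinates R X + t. Camera axes: x right, y down, z forward; pixel columns grow to the right and rows downward; lengths in m; the calibration is good to about 2 mm. A picture is of the moment at which its call begins: read the wrist's pose just before it. camera_model takes no time and is no camera call; for the wrist camera it gives the pose at the moment of the call.
- finish_job(): hands the job in; it is judged then, once.
Trained networks look in the newest picture that a camera, given by its name, has taken for a name from the list of things; names that differ only in an ending like _2 or _b are one class to them, and where a whole thing is asked for, a point or a joint stands for the part that bears it (a point fixed in the world has none). Each returns a list of dicts, best first, with "p" (0 to 1); they miss things now and then, are a little off and sometimes report something else, mostly with a low value. They report only what shows in the picture. A call takes as long as a camera call.
- find_in(target, camera): "location" ([row, column] in pixels, amid what is visible of it).
The state is a dict: "time_s": time; "joints": joint angles; "joint_velocities": joint speeds; "effort": joint torques, N m; "tcp_pos": TCP position; "ee_rot": TCP orientation; "wrist_force": force on the tool from outside, world axes, zero at the start; "moment": the same for the moment, N m; "gripper_width": opening from 0.0 (shut) to 1.0 (fully open); "gripper_force": force on a finger pad.
Only numpy, scipy, OpenCV 4.12 (cv2) and the standard library are available. Lean on these libraries where they do the work, as an engineer would, in place of code of your own. Each camera call takes 0.05 s, during which the arm holds its last target. There are 200 camera calls.

## Task

The small dividing table has been clicked on past its zero. Swing its pawl clear by the thumb pin, turn the table back (clockwise seen from above) until the brass zero strip is one tooth short of the steel pointer, swing the pawl in again, then click the table forward one tooth and leave it resting back against the pawl with the zero strip at the pointer. Leave the other things on the worktop where they stand.

Things in the scene. Friction and masses are not known exactly. Their poses are not given: they have to be found in the camera images.
- divider: Dividing table's grey base plate, 205 x 240 x 12 mm, screwed to the worktop; origin on the worktop under the turning axis, z up. Its frame is the 'base frame' below; angles in it are anticlockwise from its x, seen from above. The pointer stands at 135 deg; the pawl's nose meets the wheel at 270 deg.
- axis_top (a point): Point on the turning axis, level with the disc's top, 56 mm high. As one piece turn: a steel ratchet wheel (12 saw teeth, tip radius 70 mm, root 61, 20 to 32 mm high), an aluminium disc on it (radius 56 mm, 32 to 56 mm high), a wooden plinth with a plaster column on that (radius 24 mm, top 96 mm high) and four capstan bars.
- plate (a joint): Turn of wheel, disc and bars, rad, positive anticlockwise from above. 0 = zero strip at the pointer, a tooth against the pawl. Starts 0.95 to 2.1. A tooth is 0.524. Pawl in: turns forward (anticlockwise), clicking in just past (by about 0.03) each multiple of 0.524, and not back past the last one. Pawl clear: turns both ways. Stays where left; friction 0.14 N m, 2 N at a bar.
- pawl (a joint): Swing of the pawl about its upright pivot, rad. 0 = nose at the bottom of a tooth gap; riding over a tooth tip lifts it to 0.16; 0.65 = fully clear, at its stop. A toggle spring throws it in from below 0.36 and out from above 0.36, so it stays either way; 2 N at the thumb pin moves it.
- pawl_pivot (a point): Top of the pawl's pivot stub, 36 mm high, boss 10 mm in radius; in the base frame at x -60, y -85 mm. The pawl is a flat bright metal lever 21 to 32 mm high, at most 16 mm wide: nose 61 mm one way, tail 55 mm the other.
- zero_end (a point): Outer end of the brass zero strip (24 x 7 mm, 3 mm high, lying radially on the disc), 54 mm from the axis, 59 mm high; turns with the table.
- pointer_tip (a point): Tip of the fixed steel pointer, a wedge 22 mm long, 78 mm from the axis and pointing at it, 30 mm high.
- bar_ball (a point): Centre of the black ball (20 mm) ending one capstan bar, 100 mm from the axis, 46 mm high. The four bars are alike, 90 deg apart: radial steel rods 10 mm thick, centre line 46 mm high, bare from 56 to 90 mm from the axis. At plate = 0 they lie at 0, 90, 180 (this one) and 270 deg in the base frame. They pass above pointer and pawl lever.
- thumb_pin (a point): Top centre of the pawl's thumb pin, an upright steel pin 12 mm thick, 32 to 67 mm high, on the pawl's tail 55 mm from the pivot. In the base frame at x -112, y -104 mm with the pawl in and x -113, y -69 mm with it clear: push it towards +y to free the pawl, towards -y to swing it in.
- varnish_pot: Sealed glass varnish pot with black cap, 48 mm across, 62 mm high; bystander. Origin under its centre.
- pin_vice: Steel pin vice lying down, 88 mm long, 12 mm thick; bystander. Origin under its middle.
- handle_holder: Orange plastic painting handle with a spring clip on top, standing, 44 mm across, 106 mm high; bystander. Origin under its centre.
- tin: Flat aluminium tin with hinged lid, shut, 64 x 94 x 27 mm; bystander. Origin under its centre.

How it is judged (in metres and radians):
On the way, in this order (a step that is already met when the one before it is completed fails the run):
1. the pawl is swung clear, where its spring holds it (value of joint pawl above 0.5 rad), for 0.2 s.
2. the table is turned back so that the zero strip is short of the pointer (about half a tooth or more), and the pawl is in again (value of joint plate below -0.2 rad and value of joint pawl below 0.2 rad), for 0.2 s.
At the end, for the whole second after the job is handed in: The table rests with its zero strip at the pointer, backed up against the pawl (joint plate between -0.04 and 0.07 rad), the pawl dropped into its tooth (joint pawl below 0.05 rad), nothing turning (value of joint plate between -0.04 and 0.07 rad and value of joint pawl below 0.05 rad and velocity of joint plate between -0.02 and 0.02 rad/s); the robot touches nothing.
It fails at once if a bystander is shoved more than 15 mm (distance of any of varnish_pot, pin_vice, handle_holder, tin from where it was at the start of the episode above 0.015 m).
It fails at once if the pot or the painting handle is knocked over (angle between any of varnish_pot, handle_holder's own z axis and vertical above 0.4 rad).
It also fails if it takes over 72 s, if anything falls off the work surface, if the arm or the gripper's body presses on something with over 40 N, if the wrist force passes 120 N, or if a joint passes its speed limit or range.

## Working session

There is one attempt and no reset: what is moved stays moved. The work goes in short steps, Python scripts to look and compute and a tool call to move; the robot and the scene stay as the last step left them, time stands still between calls to the robot, and variables do not carry over. Pictures are saved under pics/ and viewed, at most 10 in all, crops included, and the job is handed in when it is done.

Besides the shell and the picture viewer there is one more tool, called after "Call:" as name(argument=value, ...), one argument or row to a line, values as JSON. arm_command: Moves the arm, as the interface text tells. Its arguments: {"type":"object","properties":{"motion":{"type":"array"}},"required":["motion"]}

```bash
mkdir -p pics
cat > h.py <<'E'
import numpy as np, cv2
from station import *
def ray(cam,rc,z):
    m=camera_model(cam);R=np.array(m["R"]);t=np.array(m["t"])
    d=R.T@np.array([(rc[1]-m["cx"])/m["fx"],(rc[0]-m["cy"])/m["fy"],1]);o=-R.T@t
    return o+d*(z-o[2])/d[2]
def proj(cam,X):
    m=camera_model(cam);c=np.array(m["R"])@np.array(X)+np.array(m["t"])
    return np.array([m["cy"]+m["fy"]*c[1]/c[2],m["cx"]+m["fx"]*c[0]/c[2]])
def save(cam,n):
    im=capture(cam);cv2.imwrite(f"pics/{n}.png",im[:,:,::-1]);return im
E
python3 - <<'E'
from h import *
s=sense();print(s["time_s"],s["tcp_pos"],np.round(s["ee_rot"],3).tolist(),s["gripper_width"])
Z=dict(axis_top=.056,pawl_pivot=.036,zero_end=.059,pointer_tip=.03,bar_ball=.046,thumb_pin=.067,varnish_pot=.031,pin_vice=.006,handle_holder=.05,tin=.027)
a=save("top","t0");b=save("scene","s0")
for n,z in Z.items():
  for c in("top","scene"):
    for d in find_in(n,c)[:4 if n=="bar_ball" else 1]:print(n,c,round(d["p"],2),np.round(d["location"]),np.round(ray(c,d["location"],z),3))
E
```

```text
0.0 [0.15312786 0.60535249 0.22946922] [[0.969, -0.245, -0.0], [-0.245, -0.969, -0.002], [0.0, 0.002, -1.0]] 0.9959418393727447
axis_top top 0.61 [251. 273.] [0.548 0.015 0.056]
axis_top scene 0.81 [212. 294.] [0.6   0.04  0.056]
pawl_pivot top 0.56 [249. 273.] [0.553 0.014 0.036]
pawl_pivot scene 0.73 [210. 295.] [0.578 0.028 0.036]
zero_end top 0.73 [250. 266.] [0.549 0.027 0.059]
zero_end scene 0.6 [207. 302.] [0.58  0.047 0.059]
pointer_tip scene 0.89 [213. 296.] [0.579 0.032 0.03 ]
bar_ball top 0.8 [247. 266.] [0.555 0.028 0.046]
bar_ball scene 0.81 [208. 300.] [0.574 0.039 0.046]
thumb_pin top 0.57 [281. 318.] [ 0.496 -0.064  0.067]
thumb_pin scene 0.63 [170. 282.] [ 0.517 -0.046  0.067]
varnish_pot top 0.59 [278. 155.] [0.498 0.226 0.031]
varnish_pot scene 0.59 [224. 398.] [0.493 0.226 0.031]
pin_vice top 0.7 [253. 391.] [ 0.548 -0.211  0.006]
pin_vice scene 0.62 [170. 221.] [ 0.541 -0.208  0.006]
handle_holder top 0.94 [174. 361.] [ 0.692 -0.145  0.05 ]
handle_holder scene 0.58 [205. 198.] [ 0.689 -0.146  0.05 ]
tin top 0.67 [250. 276.] [0.552 0.008 0.027]
tin scene 0.94 [266. 372.] [0.615 0.224 0.027]
```

```bash
python3 -c "
import cv2,numpy as np
a=cv2.imread('pics/t0.png');b=cv2.imread('pics/s0.png')
cv2.imwrite('pics/c0.png',cv2.resize(np.vstack([a,b]),(400*1,600)))"
```

```text
(no output)
```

View pics/t0.png

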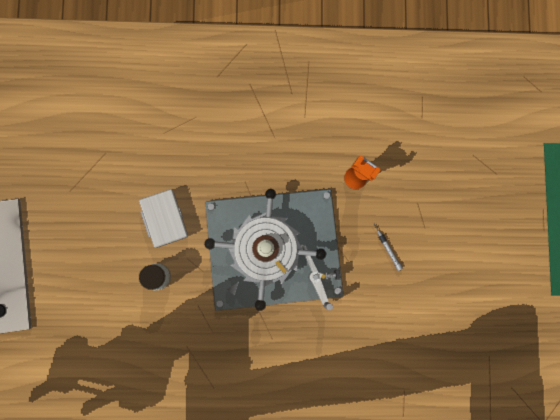

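```bash
python3 -c "
import cv2
a=cv2.imread('pics/t0.png')[180:320,195:350]
cv2.imwrite('pics/c1.png',cv2.resize(a,None,fx=4.2,fy=4.2,interpolation=cv2.INTER_CUBIC))"
```

```text
(no output)
```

View pics/c1.png

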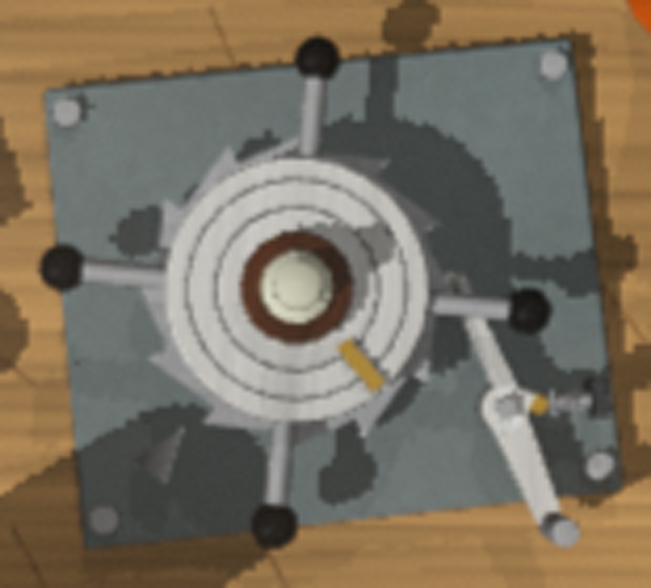

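The enlarged top view shows the balls at crop (317,59), (62,267), (274,525), (529,310), pivot (509,404), pin top (563,530), strip end (375,385) and pointer (175,440). The pawl is in.

```bash
cat >> h.py <<'E'
def fit(balls,pivot,pin,strip,corners=[],cam="top"):
    from scipy.optimize import least_squares
    rad=np.radians
    def pts(p):
        x,y,f,q=p; c,s=np.cos(f),np.sin(f)
        W=lambda X,Y,Z:[x+c*X-s*Y,y+s*X+c*Y,Z]
        P=[W(.1*np.cos(q+k*np.pi/2),.1*np.sin(q+k*np.pi/2),.046) for k in range(4)]
        a=q+rad(135);P.append(W(.054*np.cos(a),.054*np.sin(a),.059))
        return np.array([proj(cam,X) for X in P+[W(-.06,-.085,.036),W(-.112,-.104,.067)]])
    obs=np.array(list(balls)+[strip,pivot,pin])
    r=least_squares(lambda p:(pts(p)-obs).ravel(),[.55,.015,rad(5),1.4],x_scale=[.01,.01,.1,.1],loss="soft_l1")
    return r.x,np.round(pts(r.x)-obs,1)
E
python3 - <<'E'
from h import *
o=lambda u,v:[(v+.5)/4.2-.5+180,(u+.5)/4.2-.5+195]
x,r=fit([o(317,59),o(62,267),o(274,525),o(529,310)][1:]+[o(317,59)],o(509,404),o(563,530),o(375,385))
# ball order: angle q+k90 with q~80deg ->left, near, right, far
print(np.round(x,4),np.degrees(x[2:]));print(r)
f=x[2];R=np.array([[np.cos(f),-np.sin(f)],[np.sin(f),np.cos(f)]])
print("pin",x[:2]+R@[-.112,-.104],"clear",x[:2]+R@[-.113,-.069])
E
```

```text
[0.5536 0.0294 0.11   1.379 ] [ 6.30431262 79.0093666 ]
[[-0.1 -0.1]
 [-0.3 -0.2]
 [-0.1 -0.4]
 [-0.3 -0.1]
 [ 0.2  0.6]
 [ 0.9 -1.1]
 [-0.   2.2]]
pin [ 0.45365835 -0.08625571] clear [ 0.44882108 -0.05157718]
```

Call:
arm_command(
  motion=[
    [30,23,30,0,0,0,0],
    [30,23,30,0,0,0,0],
    [30,23,30,0,0,0,0],
    [30,23,30,0,0,0,0],
    [30,23,30,0,0,0,0],
    [30,23,30,0,0,0,0],
    [30,23,30,0,0,0,0],
    [30,23,30,0,0,0,0],
  ],
)

```text
time_s: 1.9
tcp_pos: [0.2731, 0.3266, 0.2308]
ee_rot: [[0.97, -0.245, 0.0], [-0.245, -0.97, 0.001], [0.0, -0.001, -1.0]]
wrist_force: [0.4, 0.0, -0.0]
gripper_width: 0.381
gripper_force: 0.0
```

Call:
arm_command(
  motion=[
    [30,23,30,0,0,0,0],
    [30,23,30,0,0,0,0],
    [30,23,30,0,0,0,0],
    [30,23,30,0,0,0,0],
    [30,23,30,0,0,0,0],
    [30,23,30,0,0,0,0],
    [30,23,30,0,0,0,0],
    [30,23,30,0,0,0,0],
  ],
)

```text
time_s: 2.7
tcp_pos: [0.3927, 0.0488, 0.231]
ee_rot: [[0.97, -0.245, 0.001], [-0.245, -0.97, 0.001], [0.001, -0.001, -1.0]]
wrist_force: [0.4, 0.4, 0.5]
gripper_width: 0.342
gripper_force: 0.0
```

Call:
arm_command(
  motion=[
    [30,0,0,0,0,0,-0.11],
    [30,0,0,0,0,0,-0.12],
    [30,0,0,0,0,0,-0.11],
    [30,0,0,0,0,0,0],
  ],
)

```text
time_s: 3.1
tcp_pos: [0.3923, 0.0501, 0.2307]
ee_rot: [[0.996, 0.091, 0.0], [0.091, -0.996, 0.0], [0.0, -0.0, -1.0]]
wrist_force: [0.1, -0.0, 0.3]
gripper_width: 0.344
gripper_force: 0.0
```

```bash
cat >> h.py <<'E'
def to(x,y,z,ang):
    s=sense();R=np.array(s["ee_rot"]);a=np.degrees(np.arctan2(R[1,0],R[0,0]))
    d=R.T@(np.array([x,y,z])-s["tcp_pos"])*1000
    da=(ang-a+180)%360-180
    print("t",round(s["time_s"],2),"tcp",np.round(s["tcp_pos"],4),"ang",round(a,1),"J",np.round(s["joints"]),"F",np.round(s["wrist_force"],1),"w",round(s["gripper_width"]*87,1))
    print("shift mm",np.round(d,1),"then rz",round(-np.radians(da),3),"tilt",np.round(R[:,2],3))
E
python3 -c "
from h import *
to(.454,-.083,.15,6)"
```

```text
t 3.1 tcp [0.3923 0.0501 0.2307] ang 5.2 J [ 31.  -1. -29.   0. -62.  64.] F [ 0.1 -0.   0.3] w 29.9
shift mm [ 49.2 138.2  80.7] then rz -0.013 tilt [ 0.  0. -1.]
```

Call:
arm_command(
  motion=[
    [40,10,28,5,0,0,0],
    [40,10,28,10,0,0,0],
    [40,10,28,15,0,0,0],
    [40,10,28,15,0,0,0],
    [40,9,26,15,0,0,0],
    [40,0,0,10,0,0,0],
    [40,0,0,10,0,0,0],
    [40,0,0,0,0,0,0],
  ],
)

```text
time_s: 3.9
tcp_pos: [0.4526, -0.0822, 0.1493]
ee_rot: [[0.996, 0.091, -0.003], [0.091, -0.996, -0.0], [-0.003, -0.0, -1.0]]
wrist_force: [0.1, -0.4, -0.6]
gripper_width: 0.462
gripper_force: 0.0
```

```bash
python3 -c "
from h import *
to(.454,-.083,.05,6)
im=save('wrist','w1');print(proj('wrist',[.454,-.083,.067]))
for n,z in(('thumb_pin',.067),('pawl_pivot',.036)):
  for d in find_in(n,'wrist')[:2]:print(n,d,ray('wrist',d['location'],z))
"
```

```text
t 3.9 tcp [ 0.4526 -0.0822  0.1493] ang 5.2 J [ 10.  11. -29.  -0. -51.  85.] F [ 0.1 -0.4 -0.6] w 40.2
shift mm [ 1.6  0.9 99.3] then rz -0.013 tilt [-0.003 -0.    -1.   ]
[212.69542101 280.17132523]
pawl_pivot {'location': [90.5, 168.2], 'p': 0.89} [0.52647594 0.00212676 0.036     ]
```

View pics/w1.png

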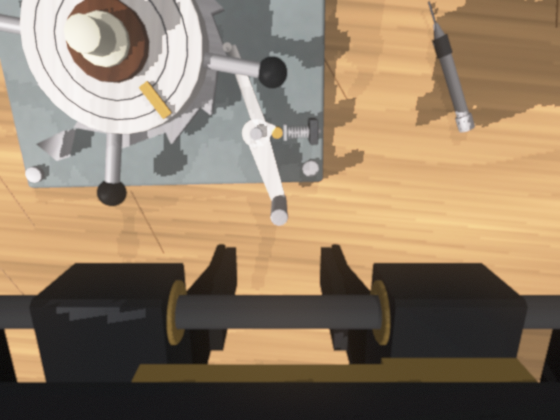

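The pin top shows at (214,279), within 2 px of the prediction (213,280), and lies between the fingers. I'm going down to straddle it.

Call:
arm_command(
  motion=[
    [32,2,1,13,0,0,0],
    [32,0,0,15,0,0,0],
    [32,0,0,15,0,0,0],
    [32,0,0,15,0,0,0],
    [32,0,0,15,0,0,0],
    [32,0,0,15,0,0,0],
    [32,0,0,10,0,0,0],
    [32,0,0,0,0,0,0],
  ],
)

```text
time_s: 4.85
tcp_pos: [0.4554, -0.0831, 0.052]
ee_rot: [[0.996, 0.093, -0.002], [0.093, -0.996, -0.0], [-0.002, 0.0, -1.0]]
wrist_force: [-0.1, -0.4, 0.3]
gripper_width: 0.368
gripper_force: 0.0
```

Call:
arm_command(
  motion=[
    [32,0,-4,0,0,0,0],
    [32,0,-4,0,0,0,0],
    [32,0,-5,0,0,0,0],
    [32,0,-5,0,0,0,0],
    [32,0,-5,0,0,0,0],
    [32,0,-5,0,0,0,0],
    [32,0,-5,0,0,0,0],
    [32,0,-5,0,0,0,0],
  ],
)

```text
time_s: 5.65
tcp_pos: [0.4529, -0.0447, 0.0527]
ee_rot: [[0.996, 0.092, 0.001], [0.092, -0.996, 0.001], [0.001, -0.001, -1.0]]
wrist_force: [0.1, -0.9, 0.4]
gripper_width: 0.369
gripper_force: 0.2
```

Call:
arm_command(
  motion=[
    [32,0,0,0,0,0,0],
    [32,0,0,0,0,0,0],
  ],
)

```text
time_s: 5.85
tcp_pos: [0.4526, -0.0451, 0.0525]
ee_rot: [[0.996, 0.093, 0.0], [0.093, -0.996, 0.0], [0.0, -0.0, -1.0]]
wrist_force: [-0.8, -0.3, -0.4]
gripper_width: 0.37
gripper_force: 0.0
```

```bash
python3 -c "
from h import *
to(.4537,-.0516,.05,6)
save('wrist','w2');print(proj('wrist',[.4488,-.0516,.067]))
for d in find_in('thumb_pin','wrist')[:2]:print(d,ray('wrist',d['location'],.067))
"
```

```text
t 5.85 tcp [ 0.4526 -0.0451  0.0525] ang 5.3 J [ 15.  19. -36.  -0. -35.  80.] F [-0.8 -0.3 -0.4] w 32.2
shift mm [0.5 6.5 2.5] then rz -0.012 tilt [ 0.  0. -1.]
[295.38471309 292.91090456]
{'location': [187.1, 312.2], 'p': 0.88} [ 0.49685341 -0.05428433  0.067     ]
```

View pics/w2.png

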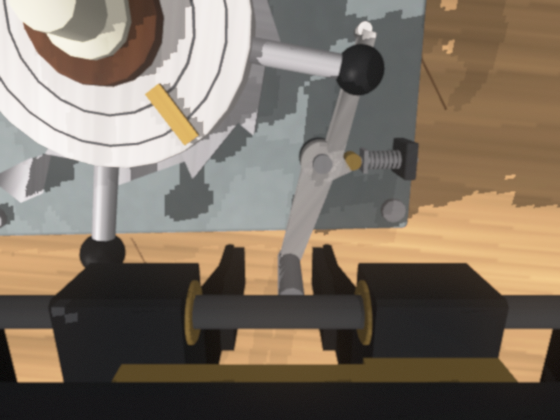

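Pawl is clear: the pin sits at (295,291), where it was predicted for clear, between the fingers without touching. Next, lift and go to the near bar.

Call:
arm_command(
  motion=[
    [32,0,0,-20,0,0,0],
    [32,0,0,-25,0,0,0],
    [32,0,0,-25,0,0,0],
    [32,7,-20,0,0,0,0.05],
    [32,7,-20,0,0,0,0.05],
    [32,7,-20,0,0,0,0.05],
    [32,7,-18,0,0,0,0.03],
    [32,0,0,0,0,0,0],
  ],
)

```text
time_s: 6.75
tcp_pos: [0.48, 0.0342, 0.1226]
ee_rot: [[0.996, -0.086, 0.001], [-0.086, -0.996, 0.0], [0.001, -0.0, -1.0]]
wrist_force: [-0.3, 0.4, 0.4]
gripper_width: 0.368
gripper_force: 0.0
```

```bash
python3 -c "
from h import *
to(.4808,.0354,.047,-4.7)
"
```

```text
t 6.75 tcp [0.48   0.0342 0.1226] ang -4.9 J [ 23.  15. -28.   0. -47.  62.] F [-0.3  0.4  0.4] w 32.0
shift mm [ 0.6 -1.2 75.6] then rz -0.004 tilt [ 0.001  0.    -1.   ]
```

Call:
arm_command(
  motion=[
    [32,0,-1,15,0,0,0],
    [32,0,0,20,0,0,0],
    [32,0,0,20,0,0,0],
    [32,0,0,15,0,0,0],
    [32,0,0,5,0,0,0],
    [20,0,0,0,0,0,0],
    [20,0,0,0,0,0,0],
    [20,0,0,0,0,0,0],
  ],
)

```text
time_s: 7.55
tcp_pos: [0.4795, 0.0339, 0.0484]
ee_rot: [[0.996, -0.088, 0.002], [-0.088, -0.996, 0.001], [0.002, -0.001, -1.0]]
wrist_force: [0.2, -0.2, -0.4]
gripper_width: 0.246
gripper_force: 0.0
```

```bash
python3 -c "
from h import *
to(.4808,.0354,.047,-4.7)
"
```

```text
t 7.55 tcp [0.4795 0.0339 0.0484] ang -5.0 J [ 23.  21. -33.   0. -36.  62.] F [ 0.2 -0.2 -0.4] w 21.4
shift mm [ 1.1 -1.6  1.4] then rz -0.006 tilt [ 0.002  0.001 -1.   ]
```

Call:
arm_command(
  motion=[
    [20,1,-7,1,0,0,0.1],
    [20,0.4,-7.3,0,0,0,0.1],
    [20,0.4,-7.3,0,0,0,0.1],
    [20,0.4,-7.3,0,0,0,0.1],
    [20,0.4,-7.3,0,0,0,0.1],
    [20,0.4,-7.3,0,0,0,0.1],
    [20,0.4,-7.3,0,0,0,0.1],
    [20,0.4,-7.3,0,0,0,0.1],
  ],
)

```text
time_s: 8.35
tcp_pos: [0.505, 0.0832, 0.0468]
ee_rot: [[0.628, -0.779, -0.003], [-0.779, -0.628, -0.001], [-0.001, 0.003, -1.0]]
wrist_force: [-2.0, -1.0, 1.2]
gripper_width: 0.23
gripper_force: 1.1
```

```bash
cat >> h.py <<'E'
A=np.array([.5536,.0294])
def polar():
    s=sense();p=np.array(s["tcp_pos"]);d=p[:2]-A;R=np.array(s["ee_rot"])
    th=np.degrees(np.arctan2(d[1],d[0]))
    print("t",round(s["time_s"],2),"r",np.round(np.hypot(*d)*1000,1),"theta",round(th,1),"xang+180",round(np.degrees(np.arctan2(R[1,0],R[0,0]))%360-180,1),"plate(tool)",round(np.radians(th-6.3-180)%(2*np.pi),3),"z",p[2],"F",np.round(s["wrist_force"],1),"J6",s["joints"][5],s["gripper_width"]*87,s["gripper_force"])
E
python3 -c "
from h import *
polar()"
```

```text
t 8.35 r 72.5 theta 132.1 xang+180 128.9 plate(tool) 5.337 z 0.0468285583771946 F [-2.  -1.   1.2] J6 11.381883277426414 19.995593063096813 1.120193861424923
```

Call:
arm_command(
  motion=[
    [20,0.4,-7.3,0,0,0,0.1],
    [20,0.4,-7.3,0,0,0,0.1],
    [20,0.4,-7.3,0,0,0,0.1],
    [20,0.4,-7.3,0,0,0,0.1],
    [20,0.4,-7.3,0,0,0,0.1],
    [20,0.4,-7.3,0,0,0,0.1],
    [20,0.4,-7.3,0,0,0,0.1],
    [20,0.4,-7.3,0,0,0,0.1],
  ],
)

```text
time_s: 9.15
tcp_pos: [0.5605, 0.0995, 0.0468]
ee_rot: [[-0.121, -0.993, -0.001], [-0.993, 0.121, 0.0], [-0.0, 0.001, -1.0]]
wrist_force: [-2.8, 0.9, -0.5]
gripper_width: 0.23
gripper_force: 1.1
```

Call:
arm_command(
  motion=[
    [20,0.4,-7.3,0,0,0,0.1],
    [20,0.4,-7.3,0,0,0,0.1],
    [20,0,0,0,0,0,0],
    [20,0,0,0,0,0,0],
  ],
)

```text
time_s: 9.55
tcp_pos: [0.5757, 0.0961, 0.0471]
ee_rot: [[-0.31, -0.951, 0.001], [-0.951, 0.31, 0.0], [-0.001, -0.001, -1.0]]
wrist_force: [0.7, 1.0, 0.2]
gripper_width: 0.231
gripper_force: 0.0
```

```bash
python3 -c "
from h import *
polar()"
```

```text
t 9.55 r 70.3 theta 71.7 xang+180 72.0 plate(tool) 4.283 z 0.04705135487698304 F [0.7 1.  0.2] J6 -43.42191286256682 20.075055552864093 0.0
```

Call:
arm_command(
  motion=[
    [20,0,4,0,0,0,0],
    [24,0,0,-10,0,0,0],
    [30,0,0,-28,0,0,0],
    [40,0,0,-28,0,0,0],
    [40,0,0,-28,0,0,0],
    [40,45,18,0,0,0,0],
    [40,45,18,0,0,0,0],
    [40,45,18,0,0,0,0],
  ],
)

```text
time_s: 10.35
tcp_pos: [0.477, -0.015, 0.1416]
ee_rot: [[-0.31, -0.951, 0.002], [-0.951, 0.31, 0.0], [-0.001, -0.001, -1.0]]
wrist_force: [-0.5, -1.1, 0.8]
gripper_width: 0.457
gripper_force: 0.0
```

Call:
arm_command(
  motion=[
    [40,45,18,0,0,0,0],
    [40,0,0,0,0,0,-0.14],
    [40,0,0,0,0,0,-0.14],
    [40,0,0,0,0,0,-0.14],
    [40,0,0,0,0,0,-0.14],
    [40,0,0,0,0,0,-0.14],
    [40,0,0,0,0,0,-0.14],
    [40,0,0,0,0,0,-0.14],
  ],
)

```text
time_s: 11.15
tcp_pos: [0.4471, -0.0512, 0.1415]
ee_rot: [[0.621, -0.784, 0.001], [-0.784, -0.621, 0.0], [0.001, -0.001, -1.0]]
wrist_force: [-0.1, -0.2, -0.3]
gripper_width: 0.457
gripper_force: 0.0
```

Call:
arm_command(
  motion=[
    [40,0,0,0,0,0,-0.14],
    [40,0,0,0,0,0,-0.14],
    [40,0,0,0,0,0,-0.14],
    [40,0,0,0,0,0,-0.14],
    [40,0,0,0,0,0,-0.14],
    [40,0,0,0,0,0,-0.14],
    [40,0,0,0,0,0,-0.14],
    [40,0,0,0,0,0,0],
  ],
)

```text
time_s: 11.95
tcp_pos: [0.4471, -0.0512, 0.1414]
ee_rot: [[0.997, 0.073, 0.001], [0.073, -0.997, 0.0], [0.001, -0.0, -1.0]]
wrist_force: [0.6, -1.1, 0.5]
gripper_width: 0.46
gripper_force: 0.0
```

```bash
python3 -c "
from h import *
to(.4488,-.0516,.051,6)
save('wrist','w3');print(proj('wrist',[.4488,-.0516,.067]))
"
```

```text
t 11.95 tcp [ 0.4471 -0.0512  0.1414] ang 4.2 J [ 14.  10. -31.   0. -49.  80.] F [ 0.6 -1.1  0.5] w 40.0
shift mm [ 1.5  0.5 90.4] then rz -0.032 tilt [ 0.001  0.    -1.   ]
[215.82095974 279.4556834 ]
```

View pics/w3.png

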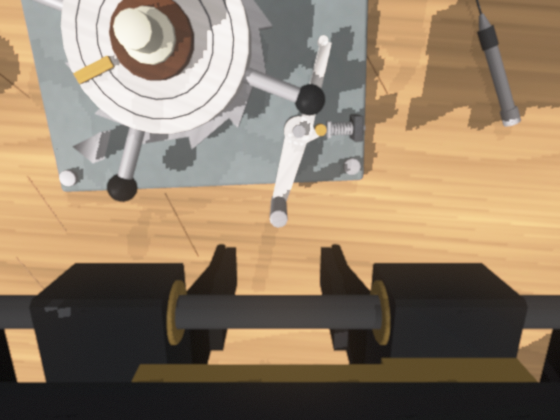

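Table is turned back: strip end at (75,75), short of the pointer at (88,145), with the pawl still clear and its pin at (216,278). Going down over the pin to swing it in.

Call:
arm_command(
  motion=[
    [32,2,1,15,0,0,-0.03],
    [32,0,0,20,0,0,0],
    [32,0,0,20,0,0,0],
    [32,0,0,20,0,0,0],
    [32,0,0,15,0,0,0],
    [32,0,0,0,0,0,0],
    [32,0,5,0,0,0,0],
    [32,0,5,0,0,0,0],
  ],
)

```text
time_s: 12.8
tcp_pos: [0.4509, -0.0622, 0.0515]
ee_rot: [[0.995, 0.102, 0.002], [0.102, -0.995, 0.0], [0.002, -0.0, -1.0]]
wrist_force: [-2.4, 2.4, 1.3]
gripper_width: 0.373
gripper_force: 1.5
```

Call:
arm_command(
  motion=[
    [32,0,5,0,0,0,0],
    [32,0,5,0,0,0,0],
    [32,0,5,0,0,0,0],
    [32,0,5,0,0,0,0],
    [32,0,0,0,0,0,0],
    [32,0,0,0,0,0,0],
    [32,0,0,0,0,0,0],
  ],
)

```text
time_s: 13.5
tcp_pos: [0.4526, -0.0821, 0.0508]
ee_rot: [[0.995, 0.102, 0.001], [0.102, -0.995, -0.0], [0.001, 0.0, -1.0]]
wrist_force: [-0.5, -0.4, 0.2]
gripper_width: 0.361
gripper_force: 0.0
```

Call:
arm_command(
  motion=[
    [32,0,0,-10,0,0,0],
    [32,0,0,-20,0,0,0],
    [32,0,0,-30,0,0,0],
    [32,0,0,-30,0,0,0],
    [32,0,0,0,0,0,0],
  ],
)

```text
time_s: 14.0
tcp_pos: [0.4554, -0.0817, 0.1453]
ee_rot: [[0.995, 0.103, 0.01], [0.103, -0.995, 0.0], [0.01, 0.001, -1.0]]
wrist_force: [1.1, 0.3, 0.5]
gripper_width: 0.366
gripper_force: 0.0
```

```bash
python3 -c "
from h import *
to(.481,.10,.14,6)
save('wrist','w4')
"
```

```text
t 14.0 tcp [ 0.4554 -0.0817  0.1453] ang 5.9 J [ 10.  11. -29.   0. -49.  86.] F [1.1 0.3 0.5] w 31.8
shift mm [  44.2 -178.1    5.7] then rz -0.001 tilt [ 0.01  0.   -1.  ]
```

View pics/w4.png

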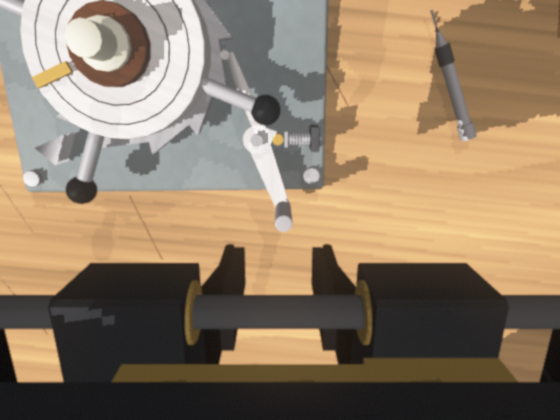

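Pawl is in (pin at (222,283)). The near ball shows at (189,82), so I'll work out the plate angle from that.

```bash
python3 -c "
from h import *
for rc in([189,82],[109,265]):
  p=ray('wrist',rc,.046)[:2]-A;print(p,np.hypot(*p),np.degrees(np.arctan2(p[1],p[0])))
to(.4829,.0474,.047,-14.3)
"
```

```text
[-0.09975834  0.02771128] 0.10353569588510954 164.4755537789789
[-0.03241885 -0.09502126] 0.10039931034300133 -108.83834494563668
t 14.05 tcp [ 0.4538 -0.0817  0.1432] ang 5.9 J [ 10.  11. -29.   0. -49.  86.] F [-1.   0.3 -1.3] w 32.3
shift mm [  41.6 -125.4   96.5] then rz 0.352 tilt [ 0.006  0.001 -1.   ]
```

Call:
arm_command(
  motion=[
    [32,10,-32,0,0,0,0],
    [32,11,-32,0,0,0,0],
    [32,11,-32,0,0,0,0],
    [32,10,-31,0,0,0,0],
    [32,0,0,0,0,0,0.13],
    [32,0,0,0,0,0,0.13],
    [32,0,0,0,0,0,0.12],
    [32,0,0,0,0,0,0],
  ],
)

```text
time_s: 14.85
tcp_pos: [0.4804, 0.0486, 0.1398]
ee_rot: [[0.962, -0.274, -0.002], [-0.274, -0.962, -0.001], [-0.002, 0.001, -1.0]]
wrist_force: [0.5, 0.4, 0.2]
gripper_width: 0.366
gripper_force: 0.0
```

```bash
python3 -c "
from h import *
to(.4834,.0495,.047,-16)
polar()"
```

```text
t 14.85 tcp [0.4804 0.0486 0.1398] ang -15.9 J [ 25.  14. -26.  -0. -50.  49.] F [0.5 0.4 0.2] w 31.9
shift mm [ 2.7 -1.7 92.8] then rz 0.002 tilt [-0.002 -0.001 -1.   ]
t 14.85 r 75.6 theta 165.3 xang+180 164.1 plate(tool) 5.916 z 0.139838366564529 F [0.5 0.4 0.2] J6 49.023689571724745 31.86811502084431 0.0
```

Call:
arm_command(
  motion=[
    [32,3,-1,20,0,0,0],
    [32,0,0,25,0,0,0],
    [32,0,0,25,0,0,0],
    [32,0,0,18,0,0,0],
    [32,0,0,5,0,0,0],
    [20,0,0,0,0,0,0],
    [20,0,0,0,0,0,0],
    [20,0,0,0,0,0,0],
  ],
)

```text
time_s: 15.65
tcp_pos: [0.485, 0.0491, 0.0486]
ee_rot: [[0.962, -0.274, 0.002], [-0.274, -0.962, 0.001], [0.002, -0.001, -1.0]]
wrist_force: [0.7, 0.2, 0.9]
gripper_width: 0.245
gripper_force: 0.0
```

Call:
arm_command(
  motion=[
    [20,0.3,6.5,0,0,0,-0.09],
    [20,0.3,6.5,0,0,0,-0.09],
    [20,0.3,6.5,0,0,0,-0.09],
    [20,0.3,6.5,0,0,0,-0.09],
    [20,0,0,0,0,0,0],
  ],
)

```text
time_s: 16.15
tcp_pos: [0.4827, 0.0233, 0.0486]
ee_rot: [[0.997, 0.082, 0.003], [0.082, -0.997, 0.001], [0.003, -0.001, -1.0]]
wrist_force: [-0.1, 0.6, -0.2]
gripper_width: 0.224
gripper_force: 0.4
```

```bash
python3 -c "
from h import *
polar()"
```

```text
t 16.15 r 71.2 theta -175.1 xang+180 -175.3 plate(tool) 6.26 z 0.0486147800020782 F [-0.1  0.6 -0.2] J6 72.6405329791915 19.517838380329135 0.3954742010682821
```

Call:
arm_command(
  motion=[
    [20,0.2,4.5,0,0,0,-0.06],
    [20,0.2,4.5,0,0,0,-0.06],
    [20,0.2,4.5,0,0,0,-0.06],
    [20,0,0,0,0,0,0],
    [20,0,0,0,0,0,0],
  ],
)

```text
time_s: 16.65
tcp_pos: [0.4843, 0.0098, 0.0479]
ee_rot: [[0.966, 0.257, 0.0], [0.257, -0.966, -0.0], [0.0, 0.0, -1.0]]
wrist_force: [-1.1, 0.6, 0.1]
gripper_width: 0.225
gripper_force: 0.1
```

```bash
python3 -c "
from h import *
polar();save('wrist','w5')"
```

```text
t 16.65 r 72.0 theta -164.2 xang+180 -165.1 plate(tool) 0.166 z 0.04792598087562364 F [-1.1  0.6  0.1] J6 84.46611218919433 19.556382632542284 0.055969180539250374
```

View pics/w5.png

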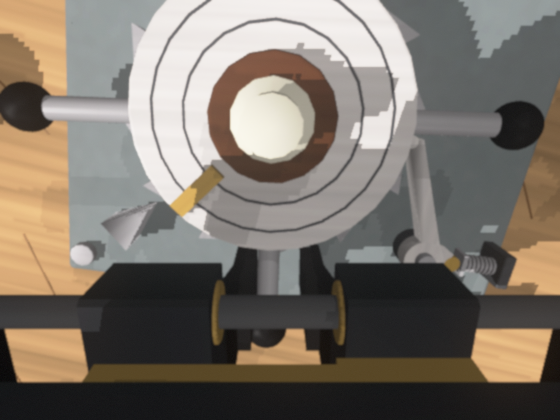

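The strip end (175,208) is just past the pointer line (155,210), so the click is made. Now backing it against the pawl.

Call:
arm_command(
  motion=[
    [20,0.1,-3,0,0,0,0.04],
    [20,0.1,-3,0,0,0,0.04],
    [20,0.1,-3,0,0,0,0.04],
    [20,0.1,-3,0,0,0,0.04],
    [20,0,-1.5,0,0,0,0.02],
    [20,0,0,0,0,0,0],
  ],
)

```text
time_s: 17.3
tcp_pos: [0.4817, 0.0229, 0.0475]
ee_rot: [[0.997, 0.082, -0.001], [0.082, -0.997, -0.0], [-0.001, 0.0, -1.0]]
wrist_force: [0.4, -1.8, 0.4]
gripper_width: 0.229
gripper_force: 0.9
```

Call:
arm_command(
  motion=[
    [20,0,-1.5,0,0,0,0.02],
    [20,0,-1.5,0,0,0,0.02],
  ],
)

```text
time_s: 17.5
tcp_pos: [0.4815, 0.0257, 0.0475]
ee_rot: [[0.999, 0.04, -0.001], [0.04, -0.999, -0.001], [-0.001, 0.0, -1.0]]
wrist_force: [0.7, -3.8, 0.7]
gripper_width: 0.23
gripper_force: 1.7
```

```bash
python3 -c "
from h import *
polar()"
```

```text
t 17.5 r 72.2 theta -177.1 xang+180 -177.7 plate(tool) 6.224 z 0.047504535237630534 F [ 0.7 -3.8  0.7] J6 69.88238005920985 19.975403196796766 1.6987336054444313
```

Call:
arm_command(
  motion=[
    [20,0,-1.5,0,0,0,0.02],
    [20,0,0,0,0,0,0],
  ],
)

```text
time_s: 17.7
tcp_pos: [0.4814, 0.0271, 0.0475]
ee_rot: [[1.0, 0.021, -0.001], [0.021, -1.0, -0.001], [-0.001, 0.001, -1.0]]
wrist_force: [0.7, -4.7, 0.6]
gripper_width: 0.232
gripper_force: 2.5
```

Call:
arm_command(
  motion=[
    [20,0,2,0,0,0,0],
    [20,0,3,0,0,0,0],
    [28,0,0,0,0,0,0],
    [32,0,0,0,0,0,0],
    [32,0,0,-20,0,0,0],
    [32,0,0,-35,0,0,0],
    [32,0,0,-40,0,0,0],
    [32,-40,0,-10,0,0,0],
  ],
)

```text
time_s: 18.5
tcp_pos: [0.4484, 0.0236, 0.1571]
ee_rot: [[1.0, 0.023, 0.013], [0.023, -1.0, 0.003], [0.013, -0.003, -1.0]]
wrist_force: [-0.4, 0.3, 0.0]
gripper_width: 0.363
gripper_force: 0.0
```

Call:
arm_command(
  motion=[
    [32,-30,0,-10,0,0,0],
    [32,0,0,0,0,0,0],
    [32,0,0,0,0,0,0],
  ],
)

```text
time_s: 18.8
tcp_pos: [0.4121, 0.0213, 0.1632]
ee_rot: [[1.0, 0.023, 0.002], [0.023, -1.0, 0.001], [0.002, -0.001, -1.0]]
wrist_force: [0.3, 0.6, 0.5]
gripper_width: 0.371
gripper_force: 0.0
```

```bash
python3 -c "
from h import *
polar();save('wrist','w6')
print('axis',proj('wrist',[*A,.056]))
for b in (0,90,180,270):
  a=np.radians(b+6.3);print(b,proj('wrist',[*(A+.1*np.array([np.cos(a),np.sin(a)])),.046]))
f=.11;R=np.array([[np.cos(f),-np.sin(f)],[np.sin(f),np.cos(f)]])
print('pin0',proj('wrist',[*(A+R@[-.112,-.104]),.067]))"
```

```text
t 18.8 r 141.8 theta -176.7 xang+180 -178.7 plate(tool) 6.23 z 0.16324505757108582 F [0.3 0.6 0.5] J6 65.56458955018944 32.260276060248636 0.0
axis [-11.90775199 270.90081458]
0 [-202.19924016  255.07235818]
90 [  7.10238112 120.29220448]
180 [145.27432255 283.88137762]
270 [-23.00377082 425.34187517]
pin0 [153.75929747 438.58289371]
```

View pics/w6.png

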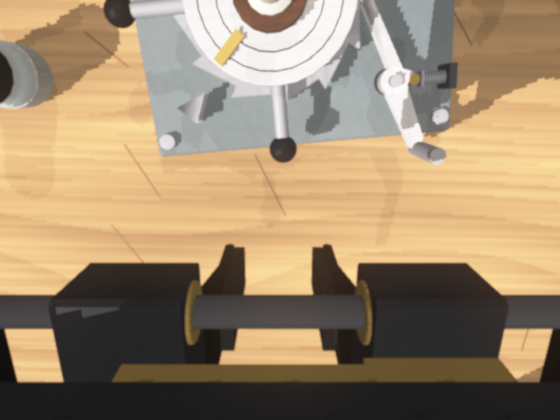

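The balls at (149,283) and (11,119) and the pin at (155,437) match the predictions for plate = 0 with the pawl in. The strip lines up with the pointer and the arm is clear.

```bash
python3 -c "
from station import *
print(finish_job())"
```

```text
the job is handed in; nothing more can be done
None
```

The job is handed in at about 19 s: the table was turned back with the pawl clear, then clicked forward one tooth. From the last camera view, the zero strip is at the pointer, backed against the pawl; no verdict came back.

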